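# Seat the second post of a display stand

## Task

Pull the red blanking plug out of the wooden stand base and put it in the empty compartment of the white tray. Then take the loose post out of the plywood drying rack and plug its tenon into the mortise you have just freed, fully home so that its shoulder sits flush on the base and the slot in its top lines up with the slot of the post already there. Leave the post that already stands in the base and the jar of varnish where they are.

Things in the scene. Friction and masses are not known exactly. Their poses are not given: they have to be found in the camera images.
- base: Wooden stand base, fixed: block 110 mm along x, 200 mm along y, 36 mm high; origin at the centre of its underside. Two black bolt heads, 6 mm high, on its top at x = +-41 mm, y = 0. Two through mortises, 27 mm along x by 37 mm along y, 3 mm chamfers. One holds the standing post, the other the red plug; which is which varies.
- mortise_a (a point): Centre of the mouth of one mortise, in the top face of the base (36 mm above the bench), 55 mm from the middle towards the base's -y. Axes parallel to the base's.
- mortise_b (a point): Centre of the mouth of the other mortise, in the top face of the base, 55 mm from the middle towards the base's +y. Axes parallel to the base's.
- plug: Red plastic blanking plug, loose in one mortise, 0.06 kg. Origin at the centre of the underside of its flange. Flange 44 mm along x, 52 mm along y, 8 mm thick; above it a grip bar 16 mm along x, 44 mm along y, from 8 to 44 mm above the origin; below it a foot 23 x 33 mm, 20 mm long.
- post: Loose light-wood post, upright in the drying rack, about 0.14 kg. Origin at the centre of its shoulder (underside of the thick part). Thick part 40 mm along x, 50 mm along y, 90 mm high, slot 8 mm wide and 24 mm deep across its top along y; below the origin a tenon 24 mm along x, 34 mm along y, 30 mm long, its last 6 mm slimmer by 5 mm. Fits either way round.
- standing_post: A second post just like the loose one, already seated in one mortise of the base with its shoulder on the base (same origin and axes). Not to be disturbed.
- rack: Plywood drying rack, fixed: block 100 mm along x, 120 mm along y, 36 mm high, origin at the centre of its underside. A loose-fitting hole in its middle (29 x 39 mm, right through) holds the tenon of the loose post, whose shoulder rests on the top.
- tray: White plastic tray, open on top, fixed: 150 mm along x, 200 mm along y, 45 mm high, walls and floor 4 mm. Origin at the centre of its underside. A wall across the middle parts it into a -y half with wood offcuts and an empty +y half.
- tray_empty (a point): Centre of the floor of the tray's empty compartment (inside 142 mm along x by 94 mm along y, walls 41 mm above this point), 4 mm above the bench. Axes parallel to the tray's.
- jar: Amber glass jar of varnish with a steel cap, 66 mm across, 85 mm high, loose, origin at the centre of its underside. Not to be disturbed.
Things that resemble listed ones, but are neither listed nor needed, are in the scene too. Leave any blue or turquoise look-alike of the base alone.

How it is judged:
By the outcome, as a careful person would: the job done as asked, in the order asked, and still so for the second after the job is handed in, with the robot touching nothing.
It also fails if it takes over 62 s, if anything falls off the work surface, if the arm or the gripper's body presses on something with over 40 N, if the wrist force passes 120 N, or if a joint passes its speed limit or range.

## Robot

A 6-joint arm with a two-finger parallel gripper is mounted at the origin on the work surface. World frame = base frame: x ahead of the robot, y to its left, z up, the work surface at z = 0. Lengths are in m, angles in degrees, forces in N, time in s.
With the tool pointing down it reaches from about 0.35 to 0.875 m from the base axis. Payload 4.2 kg.
Tool frame: the origin (TCP) lies at the very end of the fingers, on their centre line; the grasp point (between the pads) lies 19 mm behind it; z points along the fingers, y is the line along which they close (so a half turn about z gives the same grasp; the last joint's range is limited). The gripper opens to 87 mm and grips with 3 to 60 N. Pads are 19 mm wide; open, the fingers measure 117 mm over their backs; the gripper's body (75 mm by 190 mm) begins 51 mm behind the grasp point.
Start: joints at [14.817, 22.042, 0.453, 0, -68.411, -14.817], TCP at [0.625, 0, 0.223] pointing down, gripper open.
Joint ranges: [-179.83, 179.83], [-69.29, 118.12], [-61.27, 80.66], [-181.25, 117.63], [-171.15, -9.14], [-177.46, 177.46]. Speed limits (degrees/s): [159.86, 159.86, 180, 180, 180, 180].

## Interface

Orientations are given as a 3x3 rotation matrix whose columns are the frame's x, y, z axes.
In Python, from station import r gives the robot as it stands.
- The arm moves only by the tool jog_arm, never from a script. Its argument "plan" is text: rows parted by semicolons, each of 7 numbers parted by spaces: the shift along the tool's x, y, z normalised to -1 to 1, where 1 is 0.025 m, then the turn, a rotation vector about the tool's x, y, z normalised to -1 to 1, where 1 is 8 degrees, then the closure, from -1 (fully open) to 1 (shut). A call has exactly 10 rows; each row shifts and turns the commanded pose from where the row before left it, along the tool's axes as they then stand; what a row does not reach is not made up. A row lasts 1/10 s, in which the tool goes at most 50 mm and 8.59 degrees, less where a joint would pass 70% of its speed; a pose out of reach is approached as far as the arm can. A call with a number of a shift or a turn outside -1 to 1 is refused whole. A call with a gripper value outside its range is refused whole. The fingers move at their own pace and stop on an object; the grip force is fixed at half the most. Time passes only in rows, so rows that do not move let the fingers close, or fill a call up. It gives the time, the measured TCP pose, the force, the opening and the grip force at its end, in the units of the state.
- r.sense(): the state, without advancing time (a new reading comes with each control period).
- r.capture(name): name is "scene" or "side" or "wrist"; returns (picture, depth): 480x640x3 uint8, red, green, blue; 480x640 float32, m along the optical axis (not along the pixel's ray), 0 where there is no reading.
- r.get_calibration(name): a dict with "mtx" (3x3 intrinsics, pixels), "extrinsics" (4x4, takes a point from camera to world coordinates). Camera axes: x right, y up, looking along -z (the intrinsics and any distortion apply to the point x, -y, -z); pixel columns grow to the right and rows downward; lengths in m; the calibration is good to about 2 mm. A picture is of the moment at which its call begins: read the wrist's pose just before it. get_calibration takes no time and is no camera call; for the wrist camera it gives the pose at the moment of the call.
- r.finish_job(): hands the job in; it is judged then, once.
The state is a dict: "time_s": time; "joints": joint angles; "joint_velocities": joint speeds; "effort": joint torques, N m; "tcp_pos": TCP position; "ee_rot": TCP orientation; "wrist_force": force on the tool from outside, world axes, zero at the start; "moment": the same for the moment, N m; "gripper_width": opening from 0.0 (shut) to 1.0 (fully open); "gripper_force": force on a finger pad.
Only numpy, scipy, OpenCV 4.12 (cv2) and the standard library are available. Lean on these libraries where they do the work, as an engineer would, in place of code of your own. Each camera call takes 0.05 s, during which the arm holds its last target. There are 200 camera calls.

## Working session

There is one attempt and no reset: what is moved stays moved. The work goes in short steps, Python scripts to look and compute and a tool call to move; the robot and the scene stay as the last step left them, time stands still between calls to the robot, and variables do not carry over. Pictures are saved under pics/ and viewed, at most 10 in all, crops included, and the job is handed in when it is done.

Besides the shell and the picture viewer there is one more tool, called after ">>>" as name(argument=value, ...), one argument or row to a line, values as JSON. jog_arm: Moves the arm, as the interface text tells. Scaled input: -1 to 1 covers 0.025 m each way for a shift and 8 degrees each way for a turn. Its arguments: {"type":"object","properties":{"plan":{"type":"string"}},"required":["plan"]}

```bash
mkdir -p pics; cat > h.py <<'E'
import numpy as np, cv2
from station import r
def cap(n):
    c=r.get_calibration(n); p,d=r.capture(n); return p,d,np.array(c['mtx']),np.array(c['extrinsics'])
def pts(d,K,E):
    v,u=np.mgrid[0:480,0:640]
    x=(u-K[0,2])/K[0,0]*d; y=-(v-K[1,2])/K[1,1]*d
    P=np.stack([x,y,-d,np.ones_like(d)],-1)@E.T
    return P[...,:3]
def save(n,p): cv2.imwrite('pics/'+n+'.png',p[...,::-1])
E
python3 - <<'E'
from h import *
for n in('scene','side'):
    p,d,K,E=cap(n); save(n,p); np.savez(n,p=p,d=d,K=K,E=E); print(n,E.round(3).tolist(),K.round(1).tolist(),(d==0).mean(), [k for k in r.get_calibration(n)])
s=r.sense(); print(s)
E
```

```text
scene [[0.336, -0.682, 0.649, 1.297], [0.942, 0.23, -0.246, -0.29], [0.019, 0.694, 0.72, 0.969], [0.0, 0.0, 0.0, 1.0]] [[611.7, 0.0, 323.3], [0.0, 611.7, 236.3], [0.0, 0.0, 1.0]] 0.004033203125 ['mtx', 'extrinsics']
side [[-0.979, 0.145, -0.144, 0.234], [-0.205, -0.683, 0.701, 1.072], [0.003, 0.716, 0.698, 1.102], [0.0, 0.0, 0.0, 1.0]] [[611.9, 0.0, 320.5], [0.0, 611.9, 240.1], [0.0, 0.0, 1.0]] 0.004075520833333333 ['mtx', 'extrinsics']
{'time_s': 0.1, 'joints': array([ 1.48194612e+01,  2.20862814e+01,  3.88597571e-01, -2.49809179e-02,
       -6.84112135e+01, -1.48181853e+01]), 'joint_velocities': array([-0.13138798,  0.00048061,  0.11275647,  0.14289449, -0.02534244,
        0.00247098]), 'effort': array([ 1.65357815e-04, -3.91689312e+01,  1.87934643e+01,  4.23187181e+00,
        1.34990664e-02, -6.93199490e-05]), 'tcp_pos': array([6.24469428e-01, 4.90179903e-05, 2.21577398e-01]), 'ee_rot': array([[-1.38447726e-04, -9.99998107e-01, -1.94105858e-03],
       [-9.99999986e-01,  1.38630820e-04, -9.41924886e-05],
       [ 9.44614007e-05,  1.94104551e-03, -9.99998112e-01]]), 'wrist_force': array([ 0.7781378 ,  0.85695547, -0.62746654]), 'moment': array([-0.05732315, -0.00601322,  0.01548043]), 'gripper_force': 0.0, 'gripper_width': 1.0003555023015105}
```

View pics/scene.png

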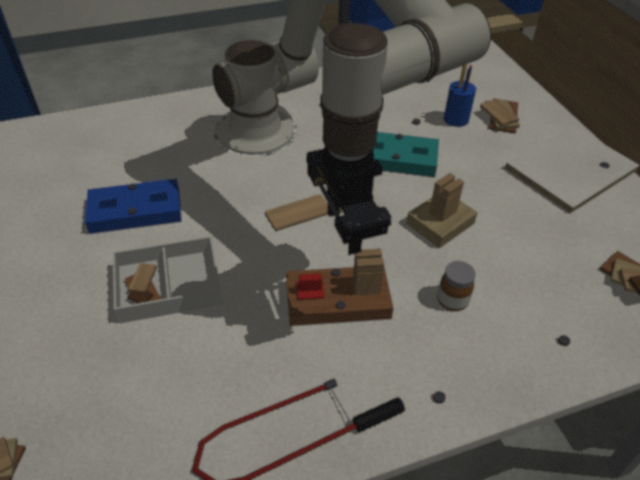

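View pics/side.png

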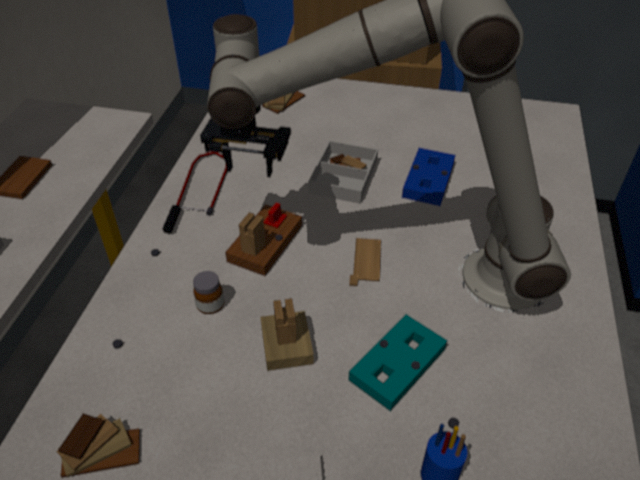

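The scene view shows the wooden base at (340,295) with the red plug at (310,287) and the standing post at (368,272). The rack and loose post are at (441,222), the jar at (457,285), and the tray at (165,280) with its empty half to the right at (190,270). The side view agrees. There are three base-like blocks: blue (133,205), turquoise (405,152) and brown wood (340,295). Only the brown one is wooden and holds a red plug, so that is the one meant.

```bash
cat > m.py <<'E'
from h import *
A=[]
for n in('scene','side'):
    z=np.load(n+'.npz'); P=pts(z['d'],z['K'],z['E']); ok=z['d']>0
    A.append((z['p'],P,ok))
def rect(Q):
    (c,s,a)=cv2.minAreaRect((Q[:,:2]*1000).astype(np.float32)); return np.round(c,1),np.round(s,1),round(a,1)
def blob(n,px,box,zlo,zhi,color=None):
    p,P,ok=A[n]; m=ok&(P[...,2]>zlo)&(P[...,2]<zhi)
    if color is not None:
        h=cv2.cvtColor(p,cv2.COLOR_RGB2HSV).astype(int); m&=color(h)
    w=np.zeros_like(m); u,v=px; w[v-box:v+box,u-box:u+box]=1; m&=w
    k,l,s,c=cv2.connectedComponentsWithStats(m.astype(np.uint8))
    i=1+s[1:,4].argmax(); Q=P[l==i]; return Q
red=lambda h:((h[...,0]<6)|(h[...,0]>174))&(h[...,1]>190)
for nm,n,px,b,lo,hi,c in [('base',0,(340,295),70,.028,.042,None),('base',1,(265,240),50,.028,.042,None),
  ('plugtop',0,(310,287),25,.070,.09,red),('plugtop',1,(275,212),20,.07,.09,red),('plug',0,(310,287),25,.04,.09,red),
  ('stand',0,(368,272),40,.11,.14,None),('stand',1,(253,232),35,.11,.14,None),
  ('rack',0,(441,222),50,.028,.042,None),('rack',1,(288,340),45,.028,.042,None),
  ('post',0,(447,197),35,.115,.14,None),('post',1,(288,320),35,.115,.14,None),
  ('tray',0,(165,280),65,.036,.055,None),('tray',1,(348,172),40,.036,.055,None),('jar',0,(457,275),30,.075,.1,None),('jar',1,(207,285),30,.075,.1,None)]:
    try:
        Q=blob(n,px,b,lo,hi,c); print(nm,n,len(Q),*rect(Q),'zmed %.4f z95 %.4f'%(np.median(Q[:,2]),np.percentile(Q[:,2],95)))
    except Exception as e: print(nm,n,e)
p=A[0][0]; q=A[1][0]
a=cv2.resize(p[170:340,270:490],(0,0),fx=2.3,fy=2.3,interpolation=3); b=cv2.resize(q[190:380,210:340],(0,0),fx=2.06,fy=2.06,interpolation=3)
h=min(a.shape[0],b.shape[0]); save('crop',np.hstack([a[:h],b[:h]]))
E
python3 m.py
```

```text
base 0 3293 [600.3   8.7] [200.9 115.7] 75.9 zmed 0.0357 z95 0.0396
base 1 1449 [596.7   8.2] [208.4 114.4] 75.1 zmed 0.0355 z95 0.0399
plugtop 0 52 [589.6 -45.5] [37.  15.6] 78.8 zmed 0.0790 z95 0.0817
plugtop 1 88 [583.9 -44.7] [45.7 18.2] 77.7 zmed 0.0782 z95 0.0824
plug 0 178 [598.9 -48.4] [47.3 20.1] 75.7 zmed 0.0460 z95 0.0674
stand 0 562 [614.2  61. ] [50.1 43.2] 76.5 zmed 0.1242 z95 0.1279
stand 1 347 [610.3  60.5] [56.6 43.7] 76.0 zmed 0.1230 z95 0.1277
rack 0 1234 [469.6 304.5] [104.1 125.3] 21.6 zmed 0.0354 z95 0.0391
rack 1 1597 [467.  302.9] [100.4 128. ] 21.7 zmed 0.0351 z95 0.0389
post 0 373 [471.5 303. ] [43.7 56.3] 24.5 zmed 0.1244 z95 0.1281
post 1 177 [478.8 308. ] [16.2 52.9] 22.1 zmed 0.1247 z95 0.1281
tray 0 1287 [ 450.7 -302.1] [200.6 160.6] 85.0 zmed 0.0426 z95 0.0468
tray 1 590 [ 449.7 -304.5] [214.9 151.9] 84.6 zmed 0.0423 z95 0.0482
jar 0 625 [671.1 228.9] [57.9 59.8] 40.7 zmed 0.0843 z95 0.0874
jar 1 460 [668.6 229.3] [56.3 60.5] 20.2 zmed 0.0840 z95 0.0874
```

View pics/crop.png

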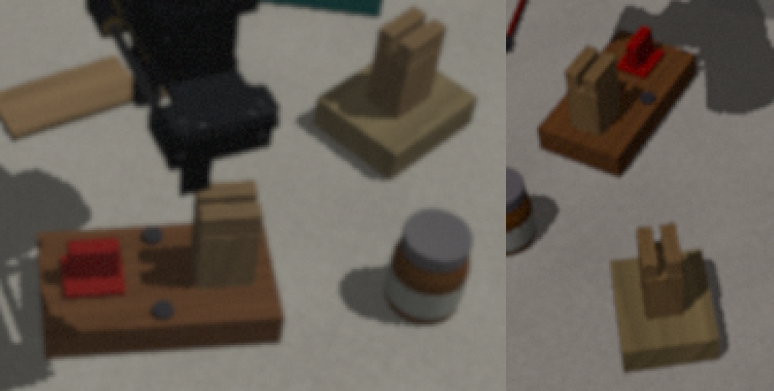

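The crop confirms the targets: the plug sits in the brown wooden base at crop (93,265), with the slotted standing post beside it at (227,235). The loose slotted post is in the rack at (405,65). Both slots run along the posts' long axes, as described. Next I'll move above the plug.

>>> jog_arm(
  plan="0 0 0 0 0 0.875 -1;0 0 0 0 0 0.875 -1;0.7 0.36 0 0 0 0 -1;0.7 0.36 0 0 0 0 -1;0.72 0.36 0 0 0 0 -1;0 0 0.5 0 0 0 -1;0 0 0.5 0 0 0 -1;0 0 0 0 0 0 -1;0 0 0 0 0 0 -1;0 0 0 0 0 0 -1",
)

```text
time_s: 1.1
tcp_pos: [0.5865, -0.0444, 0.1975]
ee_rot: [[-0.241, -0.97, 0.0], [-0.97, 0.241, -0.0], [0.0, -0.0, -1.0]]
wrist_force: [-0.3, 0.3, -0.1]
gripper_width: 0.998
gripper_force: 0.0
```

```bash
cat >> h.py <<'E'
def go(x,y,yaw,z=None):
    "print remaining move in tool axes/units; yaw = world angle of the closing line, mod 180"
    s=r.sense(); R=np.array(s['ee_rot']); p=np.array(s['tcp_pos']); z=p[2] if z is None else z
    cur=np.degrees(np.arctan2(R[1,1],R[0,1])); t=(yaw-cur+90)%180-90
    from scipy.spatial.transform import Rotation as T
    R2=T.from_euler('z',t,degrees=True).as_matrix()@R
    d=np.array([x,y,z])-p
    print('t',s['time_s'],'tcp',p.round(4),'yaw %.2f'%cur,'tilt',R[:2,2].round(4),'w',round(s['gripper_width'],3),'F',np.round(s['wrist_force'],1))
    print('turn %.3f (units, about tool z)'%(-t/8),'shift after turn, units',(R2.T@d/.025).round(3))
E
python3 - <<'E'
from h import *
go(.586,-.045,-14,.05)
p,d,K,E=cap('wrist'); save('w1',p); np.savez('wrist',p=p,d=d,K=K,E=E)
P=pts(d,K,E)
h=cv2.cvtColor(p,cv2.COLOR_RGB2HSV).astype(int)
red=((h[...,0]<6)|(h[...,0]>174))&(h[...,1]>170)
for lo,hi in((.035,.055),(.072,.09)):
    Q=P[red&(P[...,2]>lo)&(P[...,2]<hi)]; print(len(Q), len(Q) and cv2.minAreaRect((Q[:,:2]*1000).astype(np.float32)), np.median(Q[:,2]))
E
```

```text
t 1.1 tcp [ 0.5865 -0.0444  0.1975] yaw 166.04 tilt [ 0.0002 -0.0002] w 0.998 F [-0.3  0.3 -0.1]
turn 0.005 (units, about tool z) shift after turn, units [0.026 0.017 5.9  ]
1540 ((584.71533203125, -45.99074935913086), (51.483131408691406, 43.742095947265625), 75.73936462402344) 0.04268115295076219
882 ((584.7398071289062, -45.637237548828125), (43.933502197265625, 15.0552339553833), 75.72923278808594) 0.07843675324700389
```

View pics/w1.png

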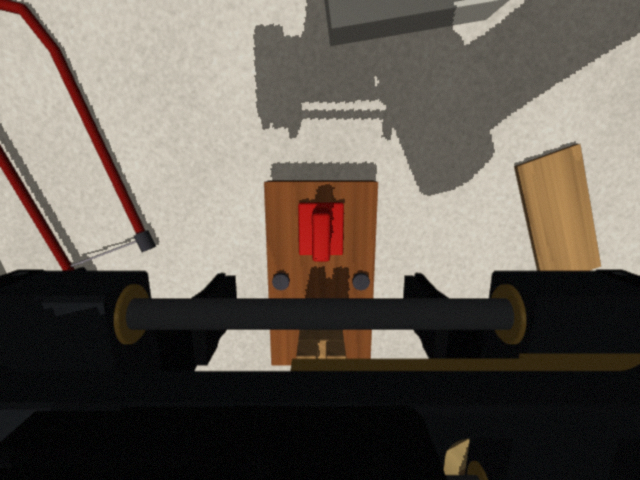

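The wrist view shows the plug centred between the fingers at about (321,230), and the fit puts it at (584.8, -45.8) mm with yaw -14.3°. Next I'll descend and grip.

>>> jog_arm(
  plan="0.07 0.05 0 0 0 0.03 -1;0 0 0.9 0 0 0 -1;0 0 0.9 0 0 0 -1;0 0 0.9 0 0 0 -1;0 0 0.9 0 0 0 -1;0 0 0.9 0 0 0 -1;0 0 0.9 0 0 0 -1;0 0 0.5 0 0 0 -1;0 0 0 0 0 0 1;0 0 0 0 0 0 1",
)

```text
time_s: 2.15
tcp_pos: [0.585, -0.0462, 0.0508]
ee_rot: [[-0.246, -0.969, 0.001], [-0.969, 0.246, -0.0], [-0.0, -0.001, -1.0]]
wrist_force: [0.9, -0.3, 0.1]
gripper_width: 0.892
gripper_force: 0.0
```

>>> jog_arm(
  plan="0 0 0 0 0 0 1;0 0 0 0 0 0 1;0 0 0 0 0 0 1;0 0 0 0 0 0 1;0 0 -0.2 0 0 0 1;0 0 -0.3 0 0 0 1;0 0 -0.5 0 0 0 1;0 0 -0.5 0 0 0 1;0 0 -0.5 0 0 0 1;0 0 0 0 0 0 1",
)

```text
time_s: 3.15
tcp_pos: [0.586, -0.0461, 0.103]
ee_rot: [[-0.246, -0.969, 0.005], [-0.969, 0.246, 0.001], [-0.002, -0.005, -1.0]]
wrist_force: [0.2, -0.1, 0.1]
gripper_width: 0.029
gripper_force: 0.0
```

The lift began before the fingers had closed, since they need about 1 s. I'll check that the plug hasn't moved, then regrasp.

>>> jog_arm(
  plan="0 0 -0.6 0 0 0 -1;0 0 -0.6 0 0 0 -1;0 0 0 0 0 0 -1;0 0 0 0 0 0 -1;0 0 0 0 0 0 -1;0 0 0 0 0 0 -1;0 0 0 0 0 0 -1;0 0 0 0 0 0 -1;0 0 0 0 0 0 -1;0 0 0 0 0 0 -1",
)

```text
time_s: 4.15
tcp_pos: [0.5843, -0.0463, 0.13]
ee_rot: [[-0.246, -0.969, -0.0], [-0.969, 0.246, -0.0], [0.0, 0.0, -1.0]]
wrist_force: [0.7, -0.1, -0.4]
gripper_width: 0.861
gripper_force: 0.0
```

```bash
cat > w.py <<'E'
from h import *
go(.5848,-.0458,-14.27,.05)
p,d,K,E=cap('wrist')
P=pts(d,K,E)
h=cv2.cvtColor(p,cv2.COLOR_RGB2HSV).astype(int)
red=((h[...,0]<6)|(h[...,0]>174))&(h[...,1]>170)
for lo,hi in((.035,.055),(.072,.09)):
    Q=P[red&(P[...,2]>lo)&(P[...,2]<hi)]; print(len(Q), len(Q) and cv2.minAreaRect((Q[:,:2]*1000).astype(np.float32)), np.median(Q[:,2]))
E
python3 w.py
```

```text
t 4.15 tcp [ 0.5843 -0.0463  0.13  ] yaw 165.76 tilt [-0.0002 -0.    ] w 0.861 F [ 0.7 -0.1 -0.4]
turn 0.004 (units, about tool z) shift after turn, units [-0.023 -0.015  3.198]
2325 ((584.6876220703125, -46.0887451171875), (51.46134948730469, 43.91304016113281), 75.79683685302734) 0.042671910539067714
1476 ((584.606201171875, -45.74239730834961), (43.935115814208984, 15.818037986755371), 75.81486511230469) 0.07848358452580523
```

The plug hasn't moved. This time I'll wait for the fingers to close fully.

>>> jog_arm(
  plan="0 0 0.8 0 0 0 -0.3;0 0 0.8 0 0 0 -0.3;0 0 0.8 0 0 0 -0.3;0 0 0.8 0 0 0 -0.3;0 0 0 0 0 0 1;0 0 0 0 0 0 1;0 0 0 0 0 0 1;0 0 0 0 0 0 1;0 0 0 0 0 0 1;0 0 0 0 0 0 1",
)

```text
time_s: 5.2
tcp_pos: [0.5846, -0.0462, 0.0507]
ee_rot: [[-0.246, -0.969, 0.001], [-0.969, 0.246, 0.0], [-0.0, -0.001, -1.0]]
wrist_force: [0.8, -1.1, -0.3]
gripper_width: 0.19
gripper_force: 0.3
```

>>> jog_arm(
  plan="0 0 0 0 0 0 1;0 0 0 0 0 0 1;0 0 0 0 0 0 1;0 0 -0.1 0 0 0 1;0 0 -0.2 0 0 0 1;0 0 -0.3 0 0 0 1;0 0 -0.4 0 0 0 1;0 0 -0.5 0 0 0 1;0 0 -0.5 0 0 0 1;0 0 0 0 0 0 1",
)

```text
time_s: 6.2
tcp_pos: [0.586, -0.0461, 0.1029]
ee_rot: [[-0.246, -0.969, 0.005], [-0.969, 0.246, 0.0], [-0.002, -0.005, -1.0]]
wrist_force: [0.1, 0.3, 0.4]
gripper_width: 0.181
gripper_force: 30.0
```

```bash
python3 -c "
from h import *
go(.4545,-.254,-5,.2)"
```

```text
t 6.2 tcp [ 0.586  -0.0461  0.1029] yaw 165.79 tilt [0.0054 0.0005] w 0.181 F [0.1 0.3 0.4]
turn -1.152 (units, about tool z) shift after turn, units [ 8.735  4.497 -3.922]
```

>>> jog_arm(
  plan="0 0 -0.8 0 0 -0.575 1;0 0 -0.8 0 0 -0.575 1;0.97 0.5 0 0 0 0 1;0.97 0.5 0 0 0 0 1;0.97 0.5 0 0 0 0 1;0.97 0.5 0 0 0 0 1;0.97 0.5 0 0 0 0 1;0.97 0.5 0 0 0 0 1;0.97 0.5 0 0 0 0 1;0.97 0.5 0 0 0 0 1",
)

```text
time_s: 7.2
tcp_pos: [0.4668, -0.2315, 0.14]
ee_rot: [[-0.088, -0.996, -0.0], [-0.996, 0.088, 0.0], [-0.0, 0.0, -1.0]]
wrist_force: [0.3, 0.3, -0.8]
gripper_width: 0.18
gripper_force: 30.0
```

>>> jog_arm(
  plan="0.97 0.5 0 0 0 0 1;0 0 0 0 0 0 1;0 0 0 0 0 0 1;0 0 0 0 0 0 1;0 0 0 0 0 0 1;0 0 0 0 0 0 1;0 0 0 0 0 0 1;0 0 0 0 0 0 1;0 0 0 0 0 0 1;0 0 0 0 0 0 1",
)

```text
time_s: 8.2
tcp_pos: [0.4531, -0.2537, 0.14]
ee_rot: [[-0.088, -0.996, -0.0], [-0.996, 0.088, -0.0], [0.0, 0.0, -1.0]]
wrist_force: [-0.4, -0.3, -0.2]
gripper_width: 0.183
gripper_force: 30.0
```

```bash
python3 - <<'E'
from h import *
go(.4545,-.254,-5,.038)
p,d,K,E=cap('wrist'); save('w2',p)
E
```

```text
t 8.2 tcp [ 0.4531 -0.2537  0.14  ] yaw 174.97 tilt [-0. -0.] w 0.183 F [-0.4 -0.3 -0.2]
turn -0.004 (units, about tool z) shift after turn, units [ 0.006 -0.056  4.082]
```

View pics/w2.png

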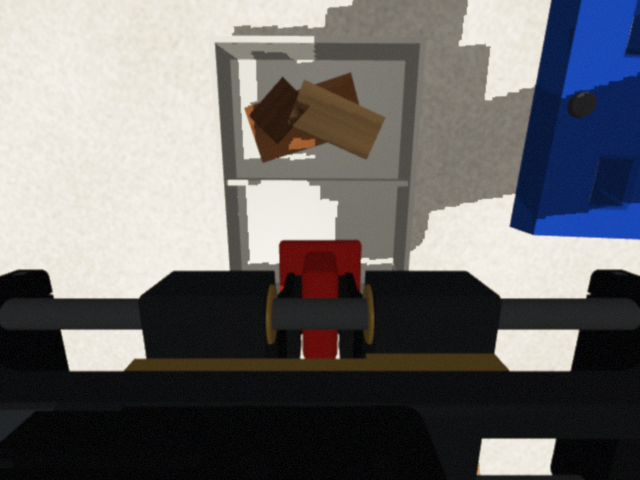

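The plug is held over the empty compartment at about (320,260), with the dividing wall at row 182 ahead of it. Next I'll lower and release it.

>>> jog_arm(
  plan="0 -0.05 0.8 0 0 0 1;0 0 0.8 0 0 0 1;0 0 0.8 0 0 0 1;0 0 0.7 0 0 0 1;0 0 0.5 0 0 0 1;0 0 0.3 0 0 0 1;0 0 0.16 0 0 0 1;0 0 0 0 0 0 1;0 0 0 0 0 0 0.2;0 0 0 0 0 0 0.2",
)

```text
time_s: 9.25
tcp_pos: [0.4548, -0.254, 0.039]
ee_rot: [[-0.088, -0.996, 0.001], [-0.996, 0.088, -0.0], [0.0, -0.001, -1.0]]
wrist_force: [-0.2, 0.2, -0.3]
gripper_width: 0.287
gripper_force: 0.0
```

>>> jog_arm(
  plan="0 0 0 0 0 0 0.2;0 0 0 0 0 0 0.2;0 0 -0.2 0 0 0 0.2;0 0 -0.8 0 0 0 0.2;0 0 -1 0 0 0 0.2;0 0 -1 0 0 0 0.2;0 0 -1 0 0 0 0;0 0 -1 0 0 0 -0.3;0 0 -1 0 0 0 -1;0 0 0 0 0 0 -1",
)

```text
time_s: 10.25
tcp_pos: [0.4565, -0.2547, 0.1929]
ee_rot: [[-0.087, -0.996, 0.008], [-0.996, 0.087, -0.003], [0.002, -0.008, -1.0]]
wrist_force: [0.7, 0.0, 0.0]
gripper_width: 0.677
gripper_force: 0.0
```

```bash
sed -i 's/^go.*/go(.4705,.3035,21.7,.23)/; s/((.035,.055),(.072,.09))/((.02,.036),(.055,.08))/' w.py; python3 w.py
```

```text
t 10.25 tcp [ 0.4565 -0.2547  0.1929] yaw 175.00 tilt [ 0.0082 -0.003 ] w 0.677 F [0.7 0.  0. ]
turn -3.337 (units, about tool z) shift after turn, units [-20.537  -8.788  -1.456]
1330 ((453.91607666015625, -253.4479522705078), (51.1741943359375, 42.59026336669922), 84.8039779663086) 0.030672014462230973
858 ((454.6352844238281, -253.96328735351562), (42.951969146728516, 15.474369049072266), 85.38372039794922) 0.06644648522092284
```

The plug stands upright in the empty compartment. Next I'll go to the rack.

>>> jog_arm(
  plan="0 0 -0.35 0 0 -0.834 -1;0 0 -0.35 0 0 -0.834 -1;0 0 -0.35 0 0 -0.834 -1;0 0 -0.35 0 0 -0.834 -1;-1 -0.43 0 0 0 0 -1;-1 -0.43 0 0 0 0 -1;-1 -0.43 0 0 0 0 -1;-1 -0.43 0 0 0 0 -1;-1 -0.43 0 0 0 0 -1;-1 -0.43 0 0 0 0 -1",
)

```text
time_s: 11.3
tcp_pos: [0.4581, -0.0896, 0.2225]
ee_rot: [[0.369, -0.93, -0.002], [-0.93, -0.369, 0.0], [-0.001, 0.002, -1.0]]
wrist_force: [0.9, -0.7, 0.4]
gripper_width: 1.001
gripper_force: 0.0
```

>>> jog_arm(
  plan="-1 -0.43 0 0 0 0 -1;-1 -0.43 0 0 0 0 -1;-1 -0.43 0 0 0 0 -1;-1 -0.43 0 0 0 0 -1;-1 -0.43 0 0 0 0 -1;-1 -0.43 0 0 0 0 -1;-1 -0.43 0 0 0 0 -1;-1 -0.43 0 0 0 0 -1;-1 -0.43 0 0 0 0 -1;-1 -0.43 0 0 0 0 -1",
)

```text
time_s: 12.3
tcp_pos: [0.4659, 0.1821, 0.2225]
ee_rot: [[0.369, -0.929, -0.002], [-0.929, -0.369, -0.001], [0.0, 0.002, -1.0]]
wrist_force: [1.1, 0.3, -0.4]
gripper_width: 1.003
gripper_force: 0.0
```

```bash
python3 -c "
from h import *
go(.4705,.3035,21.7,.23)"
```

```text
t 12.3 tcp [0.4659 0.1821 0.2225] yaw -158.35 tilt [-0.002  -0.0011] w 1.003 F [ 1.1  0.3 -0.4]
turn -0.007 (units, about tool z) shift after turn, units [-4.443 -1.967 -0.307]
```

>>> jog_arm(
  plan="-0.89 -0.39 0 0 0 0 -1;-0.89 -0.39 0 0 0 0 -1;-0.89 -0.39 0 0 0 0 -1;-0.89 -0.39 0 0 0 0 -1;-0.89 -0.39 0 0 0 0 -1;0 0 0 0 0 0 -1;0 0 0 0 0 0 -1;0 0 0 0 0 0 -1;0 0 0 0 0 0 -1;0 0 0 0 0 0 -1",
)

```text
time_s: 13.3
tcp_pos: [0.4709, 0.302, 0.2237]
ee_rot: [[0.368, -0.93, -0.0], [-0.93, -0.368, 0.0], [-0.0, -0.0, -1.0]]
wrist_force: [-0.6, 0.3, 0.0]
gripper_width: 0.999
gripper_force: 0.0
```

```bash
python3 - <<'E'
from h import *
go(.4705,.3035,21.7,.066)
p,d,K,E=cap('wrist'); save('w3',p); P=pts(d,K,E)
for nm,lo,hi in(('post',.115,.135),('rack',.03,.04)):
    m=(d>0)&(P[...,2]>lo)&(P[...,2]<hi)&(np.hypot(P[...,0]-.47,P[...,1]-.303)<.09)
    k,l,s,c=cv2.connectedComponentsWithStats(m.astype(np.uint8)); 
    for i in np.argsort(-s[1:,4])[:3]+1: Q=P[l==i]; print(nm,s[i],cv2.minAreaRect((Q[:,:2]*1000).astype(np.float32)),np.median(Q[:,2]))
E
```

```text
t 13.3 tcp [0.4709 0.302  0.2237] yaw -158.40 tilt [-0.      0.0001] w 0.999 F [-0.6  0.3  0. ]
turn -0.013 (units, about tool z) shift after turn, units [-0.062 -0.007  6.307]
post [ 297  215   20   62 1193] ((479.83367919921875, 307.94183349609375), (15.558574676513672, 50.20584487915039), 21.47402000427246) 0.12463807837000251
post [ 327  215   20   62 1184] ((457.1809387207031, 298.847900390625), (15.53630256652832, 50.196250915527344), 21.919214248657227) 0.12468164073535487
rack [ 273  170   98  110 6835] ((467.51129150390625, 304.21405029296875), (100.38070678710938, 119.41629028320312), 21.631839752197266) 0.03474776894620746
```

View pics/w3.png

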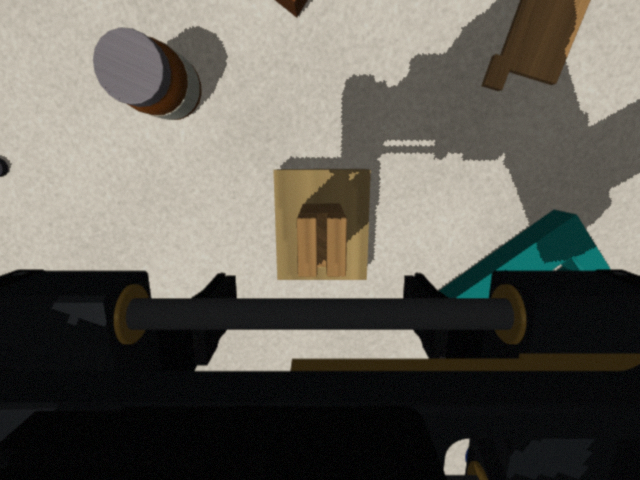

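The wrist view shows the post in the rack at about (322,243), with the slot at column 321. The jar is well clear at (140,70). Post centre is (468.5, 303.4) mm, yaw 21.7°.

>>> jog_arm(
  plan="-0.087 0.069 0 0 0 -0.013 -1;0 0 1 0 0 0 -1;0 0 1 0 0 0 -1;0 0 1 0 0 0 -1;0 0 1 0 0 0 -1;0 0 1 0 0 0 -1;0 0 0.8 0 0 0 -1;0 0 0.5 0 0 0 -1;0 0 0 0 0 0 1;0 0 0 0 0 0 1",
)

```text
time_s: 14.35
tcp_pos: [0.469, 0.3045, 0.0667]
ee_rot: [[0.371, -0.929, 0.001], [-0.929, -0.371, 0.001], [-0.0, -0.001, -1.0]]
wrist_force: [0.2, 0.4, 0.1]
gripper_width: 0.894
gripper_force: 0.0
```

>>> jog_arm(
  plan="0 0 0 0 0 0 1;0 0 0 0 0 0 1;0 0 0 0 0 0 1;0 0 0 0 0 0 1;0 0 0 0 0 0 1;0 0 0 0 0 0 1;0 0 0 0 0 0 1;0 0 0 0 0 0 1;0 0 0 0 0 0 1;0 0 0 0 0 0 1",
)

```text
time_s: 15.35
tcp_pos: [0.4685, 0.3042, 0.0663]
ee_rot: [[0.371, -0.929, 0.0], [-0.929, -0.371, 0.0], [-0.0, -0.0, -1.0]]
wrist_force: [-2.1, -0.2, 3.4]
gripper_width: 0.459
gripper_force: 30.0
```

```bash
python3 -c "
from h import *
go(.585,-.0459,-14.25,.20)"
```

```text
t 15.35 tcp [0.4685 0.3042 0.0663] yaw -158.24 tilt [0.0001 0.0001] w 0.459 F [-2.1 -0.2  3.4]
turn 4.501 (units, about tool z) shift after turn, units [12.424 -7.963 -5.347]
```

>>> jog_arm(
  plan="0 0 -0.3 0 0 0 1;0 0 -0.6 0 0 0 1;0 0 -0.8 0 0 0 1;0 0 -1 0 0 0 1;0 0 -0.6 0 0 0.9 1;0 0 -0.6 0 0 0.9 1;0 0 -0.6 0 0 0.9 1;0 0 -0.6 0 0 0.9 1;0 0 -0.6 0 0 0.9 1;0 0 0 0 0 0 1",
)

```text
time_s: 16.35
tcp_pos: [0.4693, 0.3048, 0.2104]
ee_rot: [[-0.246, -0.969, 0.003], [-0.969, 0.246, 0.003], [-0.003, -0.002, -1.0]]
wrist_force: [-0.1, 0.3, -1.5]
gripper_width: 0.456
gripper_force: 30.0
```

>>> jog_arm(
  plan="0.9 -0.575 0 0 0 0 1;0.9 -0.575 0 0 0 0 1;0.9 -0.575 0 0 0 0 1;0.9 -0.575 0 0 0 0 1;0.9 -0.575 0 0 0 0 1;0.9 -0.575 0 0 0 0 1;0.9 -0.575 0 0 0 0 1;0.9 -0.575 0 0 0 0 1;0.9 -0.575 0 0 0 0 1;0.9 -0.575 0 0 0 0 1",
)

```text
time_s: 17.35
tcp_pos: [0.552, 0.0495, 0.2071]
ee_rot: [[-0.243, -0.97, -0.002], [-0.97, 0.243, -0.0], [0.001, 0.002, -1.0]]
wrist_force: [-0.5, -0.5, -1.8]
gripper_width: 0.458
gripper_force: 30.0
```

```bash
python3 -c "
from h import *
go(.585,-.0459,-14.25,.20)"
```

```text
t 17.35 tcp [0.552  0.0495 0.2071] yaw 165.91 tilt [-0.0023 -0.0002] w 0.458 F [-0.5 -0.5 -1.8]
turn 0.021 (units, about tool z) shift after turn, units [ 3.372 -2.22   0.283]
```

>>> jog_arm(
  plan="0.84 -0.55 0 0 0 0 1;0.84 -0.55 0 0 0 0 1;0.84 -0.55 0 0 0 0 1;0.84 -0.55 0 0 0 0 1;0 0 0 0 0 0 1;0 0 0 0 0 0 1;0 0 0 0 0 0 1;0 0 0 0 0 0 1;0 0 0 0 0 0 1;0 0 0 0 0 0 1",
)

```text
time_s: 18.35
tcp_pos: [0.585, -0.0438, 0.2087]
ee_rot: [[-0.245, -0.97, 0.0], [-0.97, 0.245, 0.0], [-0.0, -0.0, -1.0]]
wrist_force: [0.8, -0.1, -2.4]
gripper_width: 0.457
gripper_force: 30.0
```

```bash
python3 - <<'E'
from h import *
go(.585,-.0459,-14.25,.066)
for n in('wrist','scene','side'):
    p,d,K,E=cap(n); np.savez(n+'4',p=p,d=d,K=K,E=E)
    if n!='wrist': 
        h=np.array([.585,-.0459,.036,1]); c=np.linalg.inv(E)@h; u=int(K[0,0]*c[0]/-c[2]+K[0,2]); v=int(-K[1,1]*c[1]/-c[2]+K[1,2]); print(n,u,v)
        q=p[v-60:v+60,u-65:u+65]; q=cv2.resize(q,(260,240),interpolation=3); ims.append(q)
    else: ims=[cv2.resize(p,(320,240))]
save('c4',cv2.resize(np.hstack(ims),(800,229)))
d=np.load('wrist4.npz'); P=pts(d['d'],d['K'],d['E'])
# base top outline in base axes
a=np.radians(-14.25); X=np.array([np.cos(a),np.sin(a)]); Y=np.array([-X[1],X[0]])
q=P[...,:2]-[.585,-.0459]; x=q@X*1000; y=q@Y*1000; ok=d['d']>0
m=ok&(abs(P[...,2]-.0355)<.004)&(abs(x)<70)&(abs(y)<70); print('base top x',np.percentile(x[m],[.5,99.5]),'y',np.percentile(y[m],[.5,99.5]),m.sum())
o=ok&(P[...,2]<.02)&(abs(x)<17)&(abs(y)<22); print('hole',o.sum(), o.sum() and (np.percentile(x[o],[1,99]),np.percentile(y[o],[1,99])))
for k in(.02,.16,.3): 
  pass
b=ok&(P[...,2]>.14)&(P[...,2]<.178)&(abs(x)<30)&(abs(y)<40); print('tenon/post',b.sum(), b.sum() and (np.percentile(x[b],[1,99]),np.percentile(y[b],[1,99])))
E
```

```text
t 18.35 tcp [ 0.585  -0.0438  0.2087] yaw 165.82 tilt [0.0002 0.0001] w 0.457 F [ 0.8 -0.1 -2.4]
turn 0.008 (units, about tool z) shift after turn, units [ 0.084 -0.019  5.707]
scene 309 290
side 274 220
base top x [-54.97010324  54.39727983] y [-44.29523121  42.84949859] 5713
hole 625 (array([-13.81689847,  13.1804508 ]), array([-13.5452438 ,  13.99759342]))
tenon/post 1 (array([-6.03499408, -6.03499408]), array([-23.38494961, -23.38494961]))
```

View pics/c4.png

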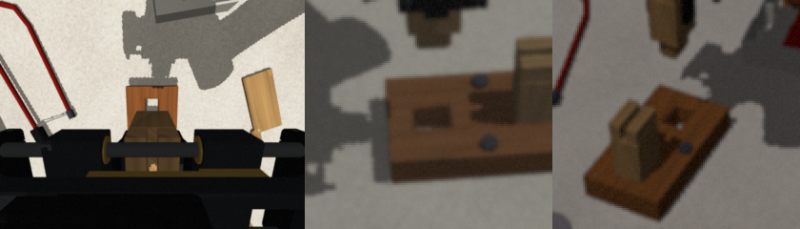

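The held post hangs over the freed mortise, which shows at crop (153,105), (433,117) and (678,118). The mortise centre agrees with the target to within about 1 mm. Next I'll lower to just above the mouth, then insert slowly.

>>> jog_arm(
  plan="0.03 0 0.8 0 0 0.008 1;0 0 0.8 0 0 0 1;0 0 0.8 0 0 0 1;0 0 0.8 0 0 0 1;0 0 0.6 0 0 0 1;0 0 0.4 0 0 0 1;0 0 0.15 0 0 0 1;0 0 0.15 0 0 0 1;0 0 0.15 0 0 0 1;0 0 0.1 0 0 0 1",
)

```text
time_s: 19.5
tcp_pos: [0.5852, -0.045, 0.0901]
ee_rot: [[-0.247, -0.969, 0.001], [-0.969, 0.247, 0.0], [-0.0, -0.001, -1.0]]
wrist_force: [-0.3, -0.5, -2.9]
gripper_width: 0.461
gripper_force: 30.0
```

>>> jog_arm(
  plan="0 0 0.15 0 0 0 1;0 0 0.15 0 0 0 1;0 0 0.15 0 0 0 1;0 0 0.12 0 0 0 1;0 0 0.1 0 0 0 1;0 0 0.1 0 0 0 1;0 0 0.08 0 0 0 1;0 0 0.04 0 0 0 1;0 0 0 0 0 0 1;0 0 0 0 0 0 1",
)

```text
time_s: 20.5
tcp_pos: [0.585, -0.045, 0.0677]
ee_rot: [[-0.247, -0.969, 0.0], [-0.969, 0.247, -0.0], [-0.0, -0.0, -1.0]]
wrist_force: [-0.3, 0.4, -1.5]
gripper_width: 0.459
gripper_force: 30.0
```

>>> jog_arm(
  plan="0 0 0.03 0 0 0 1;0 0 0.02 0 0 0 1;0 0 0.02 0 0 0 1;0 0 0.02 0 0 0 1;0 0 0 0 0 0 1;0 0 0 0 0 0 1;0 0 0 0 0 0 1;0 0 0 0 0 0 1;0 0 0 0 0 0 1;0 0 0 0 0 0 1",
)

```text
time_s: 21.5
tcp_pos: [0.585, -0.045, 0.0663]
ee_rot: [[-0.247, -0.969, 0.0], [-0.969, 0.247, -0.0], [0.0, -0.0, -1.0]]
wrist_force: [-1.1, 0.8, 4.6]
gripper_width: 0.455
gripper_force: 30.0
```

The shoulder is on the base, with upward contact force at TCP height 0.0663, the same as in the rack. Next I'll release and retreat.

>>> jog_arm(
  plan="0 0 0 0 0 0 -1;0 0 0 0 0 0 -1;0 0 0 0 0 0 -1;0 0 0 0 0 0 -1;0 0 0 0 0 0 -1;0 0 0 0 0 0 -1;0 0 -0.3 0 0 0 -1;0 0 -0.8 0 0 0 -1;0 0 -1 0 0 0 -1;0 0 -1 0 0 0 -1",
)

```text
time_s: 22.5
tcp_pos: [0.5848, -0.0451, 0.1441]
ee_rot: [[-0.247, -0.969, -0.0], [-0.969, 0.247, -0.0], [0.0, 0.0, -1.0]]
wrist_force: [-0.4, -0.7, 0.7]
gripper_width: 0.999
gripper_force: 0.0
```

>>> jog_arm(
  plan="0 0 -1 0 0 0 -1;0 0 -1 0 0 0 -1;0 0 -0.8 0 0 0 -1;0 0 0 0 0 0 -1;0 0 0 0 0 0 -1;0 0 0 0 0 0 -1;0 0 0 0 0 0 -1;0 0 0 0 0 0 -1;0 0 0 0 0 0 -1;0 0 0 0 0 0 -1",
)

```text
time_s: 23.5
tcp_pos: [0.5848, -0.045, 0.2125]
ee_rot: [[-0.247, -0.969, -0.001], [-0.969, 0.247, -0.0], [0.0, 0.001, -1.0]]
wrist_force: [-0.1, -0.2, 0.7]
gripper_width: 1.0
gripper_force: 0.0
```

```bash
python3 - <<'E'
from h import *
go(.585,-.0459,-14.25,.066)
ims=[]
for n in('wrist','scene','side'):
    p,d,K,E=cap(n); ims.append(p); P=pts(d,K,E)
    for nm,c in(('new',(.585,-.045)),('stand',(.611,.062))):
        m=(d>0)&(P[...,2]>.117)&(P[...,2]<.135)&(np.hypot(P[...,0]-c[0],P[...,1]-c[1])<.04)
        Q=P[m]
        if len(Q)>30: print(n,nm,len(Q),cv2.minAreaRect((Q[:,:2]*1000).astype(np.float32)),np.median(Q[:,2]).round(4))
a=cv2.resize(ims[1][220:340,100:400],(750,300),interpolation=3); b=cv2.resize(ims[2][130:290,200:400],(375,300),interpolation=3)
save('fin',np.vstack([a,np.hstack([b,cv2.resize(ims[0][100:400,100:475],(375,300))])]))
E
```

```text
t 23.5 tcp [ 0.5848 -0.045   0.2125] yaw 165.69 tilt [-0.0006 -0.0001] w 1.0 F [-0.1 -0.2  0.7]
turn -0.008 (units, about tool z) shift after turn, units [ 0.03  -0.018  5.86 ]
wrist new 2594 ((584.0640258789062, -45.88804626464844), (49.85292053222656, 39.94450378417969), 75.60191345214844) 0.1247
wrist stand 641 ((607.0983276367188, 43.126766204833984), (14.469863891601562, 39.39976119995117), 76.69689178466797) 0.1244
scene new 497 ((585.8964233398438, -45.157073974609375), (49.97190856933594, 44.44504928588867), 75.7033920288086) 0.1247
scene stand 490 ((614.1306762695312, 61.06907653808594), (50.272464752197266, 42.619163513183594), 76.64472961425781) 0.1251
side new 238 ((583.2337646484375, -44.931724548339844), (53.432125091552734, 41.323604583740234), 79.13446044921875) 0.1248
side stand 275 ((610.320068359375, 62.25337600708008), (60.286834716796875, 43.57118225097656), 76.59754943847656) 0.1243
```

View pics/fin.png

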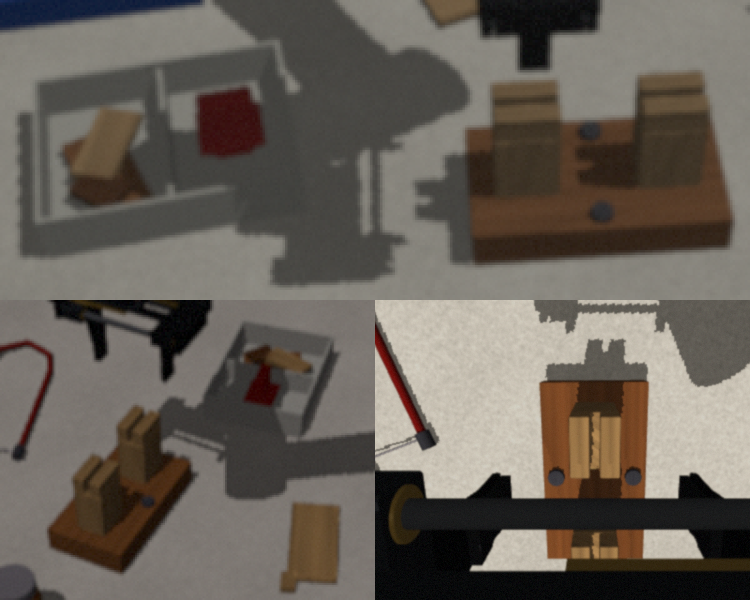

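The final views show both posts seated at the same height (median top 0.125 m), with their slots parallel to within about 1° and in line. The plug stands in the empty compartment at crop (230,122), and the standing post hasn't moved. The job is ready to hand in.

```bash
python3 -c "
from h import *
print(r.finish_job())"
```

```text
the job is handed in; nothing more can be done
None
```

The job is handed in at about 24 s: the red plug stands in the tray's empty compartment, and the loose post is seated flush in the freed mortise with its slot lined up with the standing post's; I measured the standing post in place but did not re-measure the jar, which the arm never went near.

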